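# Fill the pit repair tray, with the pen pushed into its spring clip

## Robot

A 6-joint arm with a two-finger parallel gripper is mounted at the origin on the work surface; the furniture and walls round the work are solid. World frame = base frame: x ahead of the robot, y to its left, z up, the work surface at z = 0. Lengths are in mm, angles in degrees, forces in N, time in s.
With the tool pointing down it reaches from about 300 to 875 mm from the base axis. Payload 4.2 kg.
Tool frame: the origin (TCP) lies midway between the tips of the shut fingers; the grasp point (between the pads) lies 19 mm behind it; z points along the fingers, y is the line along which they close (so a half turn about z gives the same grasp; the last joint's range is limited). The gripper opens to 85 mm and grips with 20 to 120 N. Pads are 22 mm wide; open, the fingers measure 114 mm over their backs; the gripper's body (76 mm by 85 mm) begins 54 mm behind the grasp point. The pads swing forward as they close: fully open they stand 13 mm farther back than shut.
Start: joints at [70.13, 18.312, 89.639, -0, 72.044, -1.146], TCP at [184.585, 544.582, 231.338] pointing down, gripper open.
Joint ranges: [-177.97, 177.97], [-48.28, 115.42], [12.27, 149.76], [-77.06, 257.06], [2.81, 150.46], [-146.56, 146.56]. Speed limits (degrees/s): [147.25, 147.25, 180, 180, 180, 180].

## Interface

Orientations are given as [roll, pitch, yaw] about the fixed x, y, z axes, in that order (R = Rz(yaw) Ry(pitch) Rx(roll)).
In Python, from rig import telemetry, optics, close_job gives the robot as it stands.
- The arm moves only by the tool servo_tool, never from a script. Its argument "deltas" is a list of rows, each a list of 3 entries, a list of its own where there are three numbers: the turn, a rotation vector about the tool's x, y, z in degrees, then the shift along the tool's x, y, z in mm, then the opening, from 0 (shut) to 1 (fully open). A call has exactly 5 rows; each row shifts and turns the commanded pose from where the row before left it, along the tool's axes as they then stand; what a row does not reach is not made up. A row lasts 1/10 s, in which the tool goes at most 50 mm and 8.59 degrees, less where a joint would pass 70% of its speed; a pose out of reach is approached as far as the arm can. A call with a gripper value outside its range is refused whole. The fingers move at their own pace and stop on an object; "force" is the grip in N (left out, the last holds). Time passes only in rows, so rows that do not move let the fingers close, or fill a call up. It gives the time, the measured TCP pose, the force, the opening and the grip force at its end, in the units of the state.
- telemetry.sense(): the state, without advancing time (a new reading comes with each control period).
- optics.snapshot(name): name is "side" or "top" or "wrist"; returns a dict with "img" (480x640x3 uint8, red, green, blue), "depth" (480x640 float32, mm along the optical axis (not along the pixel's ray), 0 where there is no reading), "fx", "fy", "cx", "cy" (pixels), "view" (4x4, takes a point from world to camera coordinates); the wrist camera has in their place "T_tool_cam" (4x4, takes a point from camera to tool coordinates, whose origin is the TCP and whose axes are the flange's). Camera axes: x right, y down, z forward; pixel columns grow to the right and rows downward; lengths in mm; the calibration is good to about 2 mm. A picture is of the moment at which its call begins: read the wrist's pose just before it.
- close_job(): hands the job in; it is judged then, once.
The state is a dict: "time_s": time; "q": joint angles; "joint_vel": joint speeds; "joint_torque": joint torques, N m; "tcp_pos": TCP position; "tcp_rot": TCP orientation; "contact_force": force on the tool from outside, world axes, zero at the start; "wrist_torque": the same for the moment, N m; "width": opening from 0.0 (shut) to 1.0 (fully open); "gripper_force": force on a finger pad.
Only numpy, scipy, OpenCV 4.12 (cv2) and the standard library are available. Lean on these libraries where they do the work, as an engineer would, in place of code of your own. Each camera call takes 0.05 s, during which the arm holds its last target. There are 200 camera calls.

## Task

Gather the repair kit into the tray: lay the large screwdriver in the long bay, push the marker pen down into the spring clip until it lies fully home under the jaws, stand the three-tyre stack upright in the round well and the glue bottle upright in the square well. The mini screwdriver and the low two-tyre stack do not belong to the kit: leave them where they are. Let go of everything at the end.

Things in the scene. Friction and masses are not known exactly. Their poses are not given: they have to be found in the camera images.
- large_screwdriver (a point): LARGE screwdriver, loose, lying: 171 mm long, red handle 27 mm wide, 25 mm high; steel shaft 5.6 mm thick. This point: mid-length, on its axis, 13 mm above the table. y points along it to the handle end: handle from y = 0 to +86 mm, shaft from 0 to -85 mm. About 50 g, balanced near y = +35 mm: grip there across it. (Not the one by the far right fence, out of reach.)
- marker (a point): Marker pen, loose, lying: plain round rod, white with a red end, 135 mm long, 16.5 mm thick, about 15 g. This point: mid-length, on its axis, 8 mm above the table; y along the pen. Grip across it at the middle. (All loose things lie near fixed track fences 34 mm high: carry things over these.)
- tyre_stack_a: TALL stack of three glued model tyres, loose, standing: 37 mm diameter, 36 mm high, about 30 g. Origin at the centre of its underside, z up.
- glue_bottle: White glue bottle with a red nozzle, loose, standing: body 31 mm diameter and 62 mm high, nozzle up to 86 mm, about 40 g. Origin at the centre of its underside, z up.
- screwdriver_mini: Look-alike that stays: MINI screwdriver, blue handle, 116 mm long, 17 mm wide, 15 mm high, loose, lying. Origin at mid-length, underside; y along it to the handle end.
- tyre_stack_b: Look-alike that stays: LOW stack of only two tyres, 36 mm diameter, 24 mm high, loose, standing. Origin at the centre of its underside, z up.
- long_bay: Fixed grey insert 204 x 62 mm, one of four side by side (64 mm apart, any order) in a fixed aluminium tray, rim 12 mm high. Origin at the centre of its underside, 4 mm above the table; x along the 204 mm. This one is a long bay, 196 x 54 mm inside, floor 4 mm above the origin, rim 8 mm above the floor. The large screwdriver lies here along x, either way round.
- pen_clip: Insert in the same tray, origin and axes as long_bay: spring clip. Black saddles at x = +-34 mm, tops at z 12 mm, carry the pen along x at y = 0. Over each, two steel lips (radius 4 mm, 20 mm long, at y = +-9.5 mm, z 28 mm) slide apart up to 7 mm against 2.5 N springs; about 5 N straight down snaps the level pen through. Fingers have room at |x| < 22 mm, above z 10 mm.
- round_well: Fixed grey insert 204 x 62 mm in the same tray; origin and axes as long_bay. At its middle a round well: ring 56 mm in inner diameter, floor 4 mm above the origin, rim 8 mm above the floor. The tall tyre stack stands here.
- square_well: Fixed grey insert 204 x 62 mm in the same tray; origin and axes as long_bay. At its middle a square well: 48 x 48 mm inside, floor 4 mm above the origin, rim 8 mm above the floor. The glue bottle stands here.
Things that resemble listed ones, but are neither listed nor needed, are in the scene too. Leave any blue look-alike of the part that bears large_screwdriver alone.

How it is judged:
By the outcome, as a careful person would: the job done as asked, in the order asked, and still so for the second after the job is handed in, with the robot touching nothing.
It also fails if it takes over 109 s, if anything falls off the work surface, if the arm or the gripper's body presses on something with over 40 N, if the wrist force passes 120 N, or if a joint passes its speed limit or range.

## Working session

There is one attempt and no reset: what is moved stays moved. The work goes in short steps, Python scripts to look and compute and a tool call to move; the robot and the scene stay as the last step left them, time stands still between calls to the robot, and variables do not carry over. Pictures are saved under pics/ and viewed, at most 15 in all, crops included, and the job is handed in when it is done.

Besides the shell and the picture viewer there is one more tool, called after ">>>" in YAML: its name, and indented under it one key for each argument. servo_tool: Moves the arm, as the interface text tells. Its arguments: {"type":"object","properties":{"deltas":{"type":"array","items":{"type":"array"}},"force":{"type":"number"}},"required":["deltas"]}

```bash
mkdir -p pics; cat > h.py <<'E'
import numpy as np, cv2
from rig import telemetry, optics
def snap(n,f):
    s=optics.snapshot(n); cv2.imwrite('pics/'+f+'.png',s['img'][:,:,::-1]); 
    np.savez('pics/'+f+'.npz',**s); return s
def load(f): return dict(np.load('pics/'+f+'.npz'))
def world(s,u,v,z=None):
    r=np.array([(u-s['cx'])/s['fx'],(v-s['cy'])/s['fy'],1.])
    T=np.linalg.inv(s['view']); o=T[:3,3]; d=T[:3,:3]@r
    if z is None:
        return o+d*s['depth'][int(v),int(u)]
    return o+d*(z-o[2])/d[2]
E
python3 - <<'E'
from h import *
for n in('top','side'):
    s=snap(n,n+'0'); print(n,np.linalg.inv(s['view']).round(2).tolist(),s['fx'])
print(telemetry.sense())
E
```

```text
top [[0.04, -0.98, 0.21, 228.52], [-1.0, -0.04, 0.01, 138.24], [0.0, -0.21, -0.98, 1463.99], [0.0, 0.0, 0.0, 1.0]] 543.9906523629987
side [[0.87, -0.2, 0.45, 44.02], [-0.49, -0.34, 0.8, -743.56], [-0.0, -0.92, -0.4, 476.24], [0.0, 0.0, 0.0, 1.0]] 440.4647781441598
{'time_s': 0.1, 'q': array([ 7.01298421e+01,  1.83488772e+01,  8.96990281e+01,  7.44575782e-04,
        7.20439491e+01, -1.14606735e+00]), 'joint_vel': array([-0.02033158,  0.02038032, -0.2241522 ,  0.01423974, -0.12902017,
       -0.05797929]), 'joint_torque': array([-5.17830485e-04, -4.16402721e+01, -2.34704143e+01, -8.94423522e-06,
        4.64737503e-03, -4.60879335e-06]), 'tcp_pos': array([184.43576106, 544.17457101, 230.55994708]), 'tcp_rot': array([-1.79908178e+02, -2.54500585e-03,  1.61275677e+02]), 'contact_force': array([-0.7961267 , -0.32030424,  0.09384066]), 'wrist_torque': array([-0.01073074, -0.00979842, -0.01661887]), 'gripper_force': 0.0, 'width': 1.0034307683339825}
```

View pics/top0.png

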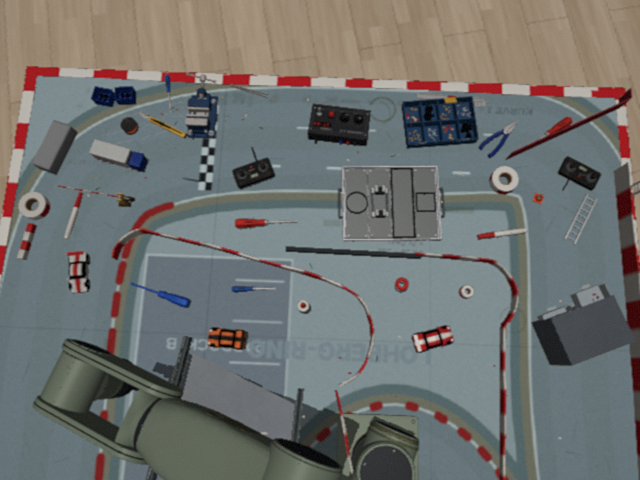

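View pics/side0.png

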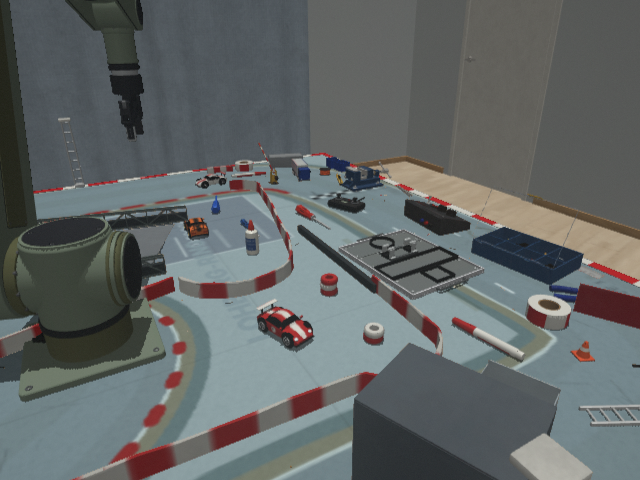

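```bash
python3 - <<'E'
from h import *
s=load('top0'); im=cv2.imread('pics/top0.png')
a=cv2.resize(im[155:325,225:375],None,fx=4,fy=4,interpolation=cv2.INTER_CUBIC)[:600]
# tray crop and right part
cv2.imwrite('pics/cA.png',cv2.resize(im[155:305,330:530],None,fx=4,fy=4,interpolation=cv2.INTER_CUBIC))
cv2.imwrite('pics/cB.png',cv2.resize(im[205:325,225:345],None,fx=5,fy=5,interpolation=cv2.INTER_CUBIC))
print({k:float(s[k]) for k in('fx','fy','cx','cy')})
for n,u,v in [('sdr handle',248,223),('shaft',285,223),('marker',500,234),('redst',401,279),('white',466,287),('bottle',303,306),('traycorner',345,170),('tray',420,190)]:
    print(n,world(s,u,v).round(1))
E
```

```text
{'fx': 543.9906523629987, 'fy': 543.9906523629987, 'cx': 326.9541545128753, 'cy': 241.62081475903926}
sdr handle [589.6 364.6  20.2]
shaft [597.9 265.    2.5]
marker [ 585.1 -324.7   18.5]
redst [448.8 -53.6  32.7]
white [ 435.8 -229.1   19.5]
bottle [363.3 201.   77. ]
traycorner [757.1 103.6   7.7]
tray [ 705.9 -108.     8.2]
```

View pics/cA.png

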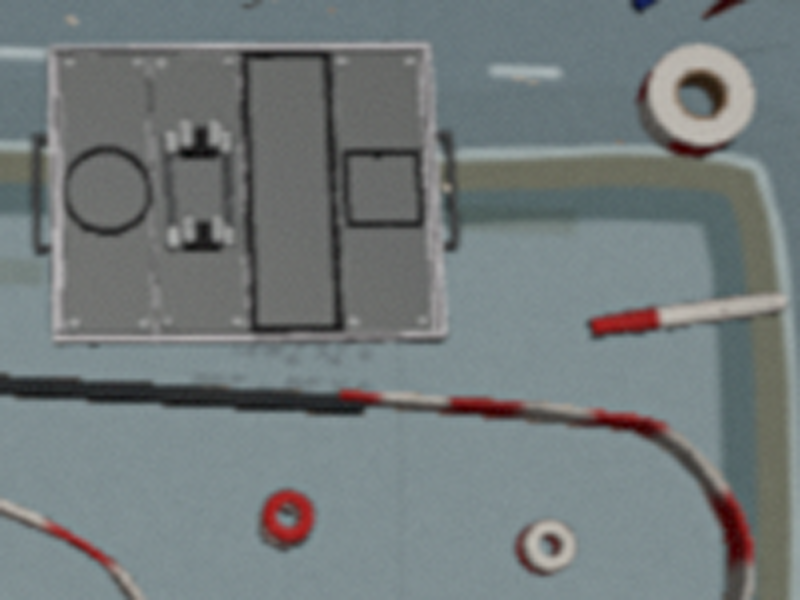

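View pics/cB.png

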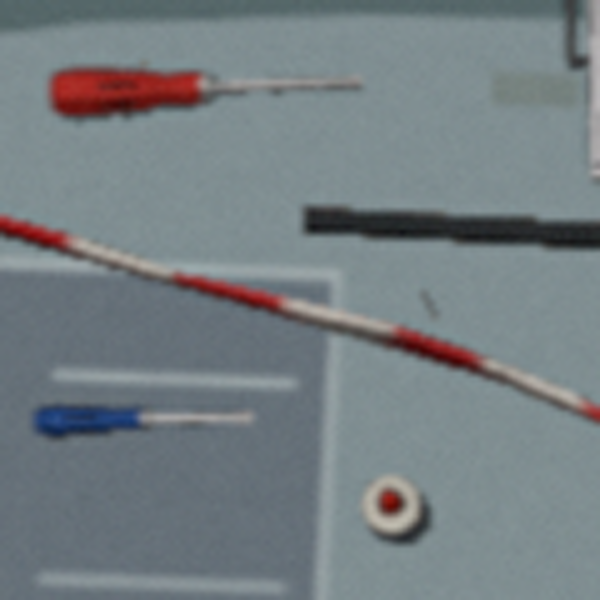

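```bash
cat >> h.py <<'E'
def go(x,y,z,yaw):
    st=telemetry.sense(); p=st['tcp_pos']; r=st['tcp_rot']
    dy=(yaw-r[2]+90)%180-90
    a=np.radians(r[2]+dy); d=np.array([x,y,z])-p
    print('t',round(st['time_s'],2),'at',p.round(1),r.round(2),'turn_z',round(-dy,1),'then shift xyz',
      round(d[0]*np.cos(a)+d[1]*np.sin(a),1),round(d[0]*np.sin(a)-d[1]*np.cos(a),1),round(-d[2],1),'w',round(st['width'],2))
E
python3 - <<'E'
from h import *
s=load('top0')
B=lambda u,v,z:world(s,225+u/5-.4,205+v/5-.4,z).round(1)
A=lambda u,v,z:world(s,330+u/4-.4,155+v/4-.4,z).round(1)
for n,p in dict(hend=B(52,93,13),joint=B(202,86,13),tip=B(360,82,13),bottle=B(390,500,86),body=B(393,505,62),m1=A(592,326,8),m2=A(787,302,8),
 red=A(287,517,36),white=A(548,545,24),ring=A(108,190,16),sadU=A(200,138,16),sadD=A(205,233,16),bay=A(292,191,16),sq=A(384,188,16),
 tc1=A(50,45,12),tc2=A(430,45,12),tc3=A(447,340,12),tc4=A(55,340,12)).items(): print(n,p)
for n in('tc1',):pass
sx=world(s,258,223,13)
go(590,350,160,0)
E
```

```text
hend [589.5 401.4  13. ]
joint [596.6 319.2  13. ]
tip [602.1 232.5  13. ]
bottle [365.9 201.8  86. ]
body [365.8 201.3  62. ]
m1 [ 579.5 -266.3    8. ]
m2 [ 601.5 -401.     8. ]
red [435.4 -54.1  36. ]
white [ 424.9 -229.3   24. ]
ring [661.6  68.9  16. ]
sadU [701.7   5.8  16. ]
sadD [633.3   1.3  16. ]
bay [665.8 -58.5  16. ]
sq [ 670.3 -122.2   16. ]
tc1 [767.6 112.3  12. ]
tc2 [ 777.8 -155.5   12. ]
tc3 [ 564.9 -165.8   12. ]
tc4 [554.8 102.2  12. ]
t 0.1 at [184.4 544.2 230.6] [-179.91   -0.    161.28] turn_z -18.7 then shift xyz -405.6 -194.2 70.6 w 1.0
```

```bash
sed -i 's/dy=(yaw-r\[2\]+90)%180-90/dy=(yaw-r[2]+180)%360-180/' h.py; python3 -c "
from h import *
go(593.4,351.8,130,94.3)"
```

```text
t 0.1 at [184.4 544.2 230.6] [-179.91   -0.    161.28] turn_z 67.0 then shift xyz -222.5 393.4 100.6 w 1.0
```

>>> servo_tool:
  deltas:
    - [[0,0,8.4],[0,0,0],1]
    - [[0,0,8.4],[0,0,0],1]
    - [[0,0,8.4],[0,0,0],1]
    - [[0,0,8.4],[0,0,0],1]
    - [[0,0,8.4],[0,0,0],1]
  force: 40

```text
time_s: 0.6
tcp_pos: [184.5, 544.3, 230.8]
tcp_rot: [-180.0, 0.0, 118.9]
contact_force: [-1.0, 0.3, -0.4]
width: 1.001
gripper_force: 0.0
```

>>> servo_tool:
  deltas:
    - [[0,0,8.4],[0,0,0],1]
    - [[0,0,8.4],[0,0,0],1]
    - [[0,0,8.2],[0,0,0],1]
    - [[0,0,0],[0,0,0],1]
    - [[0,0,0],[0,0,0],1]

```text
time_s: 1.1
tcp_pos: [184.5, 544.4, 231.0]
tcp_rot: [-180.0, 0.0, 94.4]
contact_force: [-0.1, -0.0, 1.3]
width: 1.001
gripper_force: 0.0
```

>>> servo_tool:
  deltas:
    - [[0,0,0],[-22,39,10],1]
    - [[0,0,0],[-22,39,10],1]
    - [[0,0,0],[-22,39,10],1]
    - [[0,0,0],[-22,39,10],1]
    - [[0,0,0],[-22,39,10],1]

```text
time_s: 1.6
tcp_pos: [388.6, 448.5, 180.9]
tcp_rot: [180.0, -0.0, 94.4]
contact_force: [0.7, 0.3, -0.2]
width: 1.0
gripper_force: 0.0
```

>>> servo_tool:
  deltas:
    - [[0,0,0],[-22,39,10],1]
    - [[0,0,0],[-22,39,10],1]
    - [[0,0,0],[-22,39,10],1]
    - [[0,0,0],[-23,39,10],1]
    - [[0,0,0],[-23,40,10],1]

```text
time_s: 2.1
tcp_pos: [592.5, 351.3, 130.8]
tcp_rot: [-180.0, -0.0, 94.4]
contact_force: [-0.2, 1.2, 1.4]
width: 1.0
gripper_force: 0.0
```

>>> servo_tool:
  deltas:
    - [[0,0,0],[0,0,0],1]
    - [[0,0,0],[0,0,0],1]
    - [[0,0,0],[0,0,0],1]
    - [[0,0,0],[0,0,0],1]
    - [[0,0,0],[0,0,0],1]

```text
time_s: 2.6
tcp_pos: [590.1, 353.3, 132.0]
tcp_rot: [180.0, -0.0, 94.4]
contact_force: [-0.4, -0.3, -0.3]
width: 1.003
gripper_force: 0.0
```

```bash
cat >> h.py <<'E'
def Ttool(st):
    from scipy.spatial.transform import Rotation as R
    T=np.eye(4); T[:3,:3]=R.from_euler('xyz',st['tcp_rot'],degrees=True).as_matrix(); T[:3,3]=st['tcp_pos']; return T
def wsnap(f):
    st=telemetry.sense(); s=optics.snapshot('wrist')
    s['view']=np.linalg.inv(Ttool(st)@s['T_tool_cam']); cv2.imwrite('pics/'+f+'.png',s['img'][:,:,::-1]); np.savez('pics/'+f+'.npz',**s); return s
E
python3 -c "
from h import *
s=wsnap('w1'); print(s['T_tool_cam'].round(2).tolist()); go(593.4,351.8,9,94.3)"
```

```text
[[-0.0, -0.95, -0.31, 79.56], [1.0, -0.0, 0.0, -0.19], [-0.0, -0.31, 0.95, -142.35], [0.0, 0.0, 0.0, 1.0]]
t 2.65 at [590.3 353.2 132. ] [ 1.7996e+02 -3.0000e-02  9.4380e+01] turn_z 0.1 then shift xyz -1.7 3.0 123.0 w 1.0
```

View pics/w1.png

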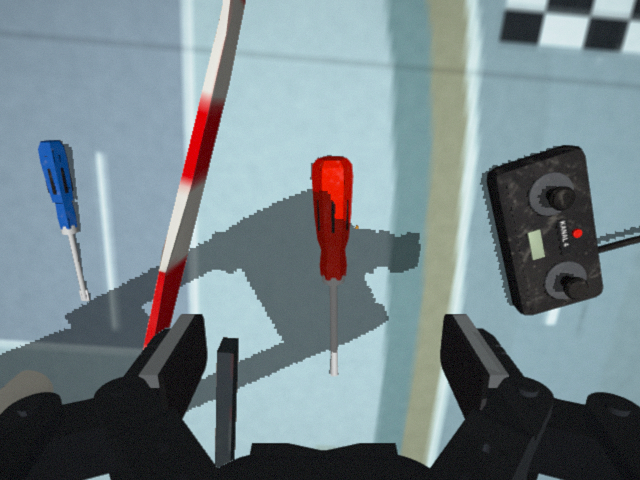

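```bash
python3 -c "
from h import *
s=load('w1')
for u,v in [(332,158),(333,280),(334,374)]: print(world(s,u,v,13).round(1))
print(world(s,333,230), world(s,60,150,8),world(s,85,298,8))
"
```

```text
[591.9 402.1  13. ]
[599.6 318.2  13. ]
[606.8 241.2  13. ]
[596.15535317 356.80549269  20.52814841] [417.29719302 393.19741537   8.        ] [422.47614954 288.31746725   8.        ]
```

>>> servo_tool:
  deltas:
    - [[0,0,0],[-1.5,4.6,30],1]
    - [[0,0,0],[0,0,30],1]
    - [[0,0,0],[0,0,30],1]
    - [[0,0,0],[0,0,20],1]
    - [[0,0,0],[0,0,13],1]

```text
time_s: 3.15
tcp_pos: [594.6, 351.2, 6.7]
tcp_rot: [-179.9, 0.1, 94.3]
contact_force: [-0.6, 0.5, 0.0]
width: 0.998
gripper_force: 0.0
```

>>> servo_tool:
  deltas:
    - [[0,0,0],[0,0,0],1]
    - [[0,0,0],[0,0,0],1]
    - [[0,0,0],[0,0,0],0.5]
    - [[0,0,0],[0,0,0],0.2]
    - [[0,0,0],[0,0,0],0.0]

```text
time_s: 3.65
tcp_pos: [596.2, 351.4, 9.4]
tcp_rot: [179.9, -0.0, 94.3]
contact_force: [-0.2, -0.3, -0.5]
width: 0.513
gripper_force: 0.0
```

>>> servo_tool:
  deltas:
    - [[0,0,0],[0,0,0],0]
    - [[0,0,0],[0,0,0],0]
    - [[0,0,0],[0,0,0],0]
    - [[0,0,0],[0,0,0],0]
    - [[0,0,0],[0,0,0],0.0]

```text
time_s: 4.15
tcp_pos: [596.1, 351.4, 9.0]
tcp_rot: [179.9, -0.0, 94.3]
contact_force: [-0.8, 0.0, 6.1]
width: 0.245
gripper_force: 39.1
```

>>> servo_tool:
  deltas:
    - [[0,0,0],[0,0,-15],0]
    - [[0,0,0],[0,0,-25],0]
    - [[0,0,0],[0,0,-30],0]
    - [[0,0,0],[0,0,-30],0]
    - [[0,0,5],[0,0,0],0.0]

```text
time_s: 4.65
tcp_pos: [598.2, 352.6, 114.1]
tcp_rot: [179.5, -0.3, 89.2]
contact_force: [-0.3, 1.5, 0.1]
width: 0.236
gripper_force: 39.0
```

>>> servo_tool:
  deltas:
    - [[0,0,8],[0,0,0],0]
    - [[0,0,8],[0,0,0],0]
    - [[0,0,8],[0,0,0],0]
    - [[0,0,8],[0,0,0],0]
    - [[0,0,8],[0,0,0],0.0]

```text
time_s: 5.15
tcp_pos: [595.5, 351.1, 108.6]
tcp_rot: [-180.0, 0.0, 48.9]
contact_force: [0.2, 0.9, -0.5]
width: 0.238
gripper_force: 39.0
```

>>> servo_tool:
  deltas:
    - [[0,0,8],[0,0,0],0]
    - [[0,0,8],[0,0,0],0]
    - [[0,0,8],[0,0,0],0]
    - [[0,0,8],[0,0,0],0]
    - [[0,0,8],[0,0,0],0.0]

```text
time_s: 5.65
tcp_pos: [595.6, 351.1, 108.6]
tcp_rot: [-180.0, 0.0, 8.9]
contact_force: [0.3, 0.4, -0.1]
width: 0.24
gripper_force: 39.0
```

>>> servo_tool:
  deltas:
    - [[0,0,6.8],[0,0,0],0]
    - [[0,0,0],[0,0,0],0]
    - [[0,0,0],[0,0,0],0]
    - [[0,0,0],[0,0,0],0]
    - [[0,0,0],[0,0,0],0.0]

```text
time_s: 6.15
tcp_pos: [595.7, 351.2, 108.4]
tcp_rot: [-180.0, 0.0, 2.5]
contact_force: [0.2, -0.2, 0.2]
width: 0.237
gripper_force: 39.0
```

```bash
python3 -c "
from h import *
s=wsnap('w2'); go(701.3,-57.1,110,2.5)"
```

```text
t 6.2 at [595.7 351.2 108.3] [-180.      0.      2.52] turn_z 0.0 then shift xyz 87.7 412.5 -1.7 w 0.24
```

View pics/w2.png

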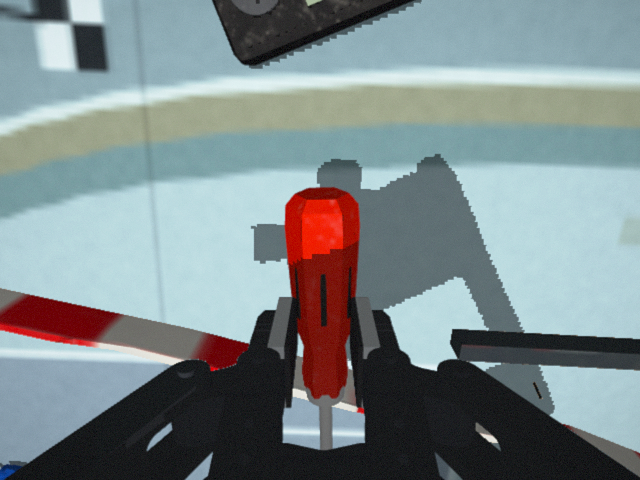

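>>> servo_tool:
  deltas:
    - [[0,0,0],[8,41,0],0]
    - [[0,0,0],[9,41,0],0]
    - [[0,0,0],[9,41,0],0]
    - [[0,0,0],[9,41,0],0]
    - [[0,0,0],[9,42,0],0]

```text
time_s: 6.7
tcp_pos: [648.9, 145.8, 108.5]
tcp_rot: [-180.0, -0.0, 2.5]
contact_force: [-0.5, -0.4, -0.6]
width: 0.237
gripper_force: 39.0
```

>>> servo_tool:
  deltas:
    - [[0,0,0],[8,41,0],0]
    - [[0,0,0],[9,41,0],0]
    - [[0,0,0],[9,41,0],0]
    - [[0,0,0],[9,41,0],0]
    - [[0,0,0],[9,42,0],0]

```text
time_s: 7.2
tcp_pos: [701.7, -58.2, 108.4]
tcp_rot: [-180.0, -0.0, 2.5]
contact_force: [0.5, -0.8, -0.3]
width: 0.238
gripper_force: 39.0
```

>>> servo_tool:
  deltas:
    - [[0,0,0],[0,0,0],0]
    - [[0,0,0],[0,0,0],0]
    - [[0,0,0],[0,0,0],0]
    - [[0,0,0],[0,0,20],0]
    - [[0,0,0],[0,0,20],0]

```text
time_s: 7.7
tcp_pos: [701.8, -54.7, 68.9]
tcp_rot: [-180.0, -0.1, 2.6]
contact_force: [0.1, 0.0, -0.4]
width: 0.239
gripper_force: 39.0
```

```bash
python3 -c "
from h import *
go(701.3,-57.1,18,2.5); s=snap('top','top2'); im=cv2.imread('pics/top2.png')[155:305,330:530]
cv2.imwrite('pics/cC.png',cv2.resize(im,None,fx=4,fy=4,interpolation=cv2.INTER_CUBIC))"
```

```text
t 7.7 at [701.8 -54.7  68.9] [-1.7999e+02 -1.1000e-01  2.6100e+00] turn_z 0.1 then shift xyz -0.6 2.4 50.9 w 0.24
```

>>> servo_tool:
  deltas:
    - [[0,0,0],[-0.5,2.4,20],0]
    - [[0,0,0],[0,0,15],0]
    - [[0,0,0],[0,0,10],0]
    - [[0,0,0],[0,0,5],0]
    - [[0,0,0],[0,0,0],0]

```text
time_s: 8.25
tcp_pos: [701.0, -58.6, 18.1]
tcp_rot: [-180.0, 0.0, 2.5]
contact_force: [0.1, -0.8, 0.6]
width: 0.237
gripper_force: 39.1
```

>>> servo_tool:
  deltas:
    - [[0,0,0],[0,0,0],0]
    - [[0,0,0],[0,0,0],0.3]
    - [[0,0,0],[0,0,0],0.4]
    - [[0,0,0],[0,0,0],0.4]
    - [[0,0,0],[0,0,0],0.4]

```text
time_s: 8.75
tcp_pos: [701.2, -59.1, 18.6]
tcp_rot: [-180.0, -0.0, 2.5]
contact_force: [-0.2, -1.6, 0.5]
width: 0.402
gripper_force: 0.0
```

>>> servo_tool:
  deltas:
    - [[0,0,0],[0,0,-15],0.4]
    - [[0,0,0],[0,0,-30],0.4]
    - [[0,0,0],[0,0,-40],1]
    - [[0,0,-7],[0,0,-40],1]
    - [[0,0,-8],[0,0,0],1]

```text
time_s: 9.25
tcp_pos: [704.9, -59.4, 152.2]
tcp_rot: [179.7, -0.8, 17.8]
contact_force: [0.2, 0.1, -0.3]
width: 0.889
gripper_force: 0.0
```

>>> servo_tool:
  deltas:
    - [[0,0,-8],[0,0,0],1]
    - [[0,0,-8],[0,0,0],1]
    - [[0,0,-8],[0,0,0],1]
    - [[0,0,-8],[0,0,0],1]
    - [[0,0,-8],[0,0,0],1]

```text
time_s: 9.75
tcp_pos: [701.2, -59.1, 144.7]
tcp_rot: [179.9, -0.0, 57.8]
contact_force: [0.2, -0.2, -0.0]
width: 1.002
gripper_force: 0.0
```

>>> servo_tool:
  deltas:
    - [[0,0,-8],[0,0,0],1]
    - [[0,0,-8],[0,0,0],1]
    - [[0,0,-8],[0,0,0],1]
    - [[0,0,-8],[0,0,0],1]
    - [[0,0,-8],[0,0,0],1]

```text
time_s: 10.25
tcp_pos: [701.2, -59.0, 144.7]
tcp_rot: [179.9, 0.0, 97.8]
contact_force: [-0.4, -0.0, 0.4]
width: 0.999
gripper_force: 0.0
```

```bash
python3 -c "
from h import *
go(590.5,-333.6,125,99.3)"
```

```text
t 10.25 at [701.2 -59.  144.7] [1.7992e+02 1.0000e-02 9.7810e+01] turn_z -1.5 then shift xyz -253.1 -153.7 19.7 w 1.0
```

>>> servo_tool:
  deltas:
    - [[0,0,-1.5],[0,0,0],1]
    - [[0,0,0],[-36,-22,2],1]
    - [[0,0,0],[-36,-22,2],1]
    - [[0,0,0],[-36,-22,2],1]
    - [[0,0,0],[-36,-22,2],1]

```text
time_s: 10.75
tcp_pos: [636.1, -216.3, 136.1]
tcp_rot: [179.9, 0.0, 98.9]
contact_force: [0.5, 0.2, -0.1]
width: 0.999
gripper_force: 0.0
```

>>> servo_tool:
  deltas:
    - [[0,0,0],[-36,-22,4],1]
    - [[0,0,0],[-36,-22,4],1]
    - [[0,0,0],[-37,-22,4],1]
    - [[0,0,0],[0,0,0],1]
    - [[0,0,0],[0,0,0],1]

```text
time_s: 11.25
tcp_pos: [588.1, -333.8, 123.8]
tcp_rot: [180.0, -0.0, 98.8]
contact_force: [-0.7, 0.5, -0.1]
width: 0.999
gripper_force: 0.0
```

```bash
python3 -c "
from h import *
s=wsnap('w3'); go(590.5,-333.6,3,99.3)
t=snap('top','top3'); im=cv2.imread('pics/top3.png')[155:305,330:530]
cv2.imwrite('pics/cD.png',np.vstack([cv2.resize(im,(400,300)),cv2.resize(cv2.imread('pics/w3.png'),(400,300))]))"
```

```text
t 11.3 at [ 588.6 -332.8  123.8] [ 1.7995e+02 -1.0000e-02  9.8870e+01] turn_z -0.4 then shift xyz -1.1 1.7 120.8 w 1.0
```

View pics/cD.png

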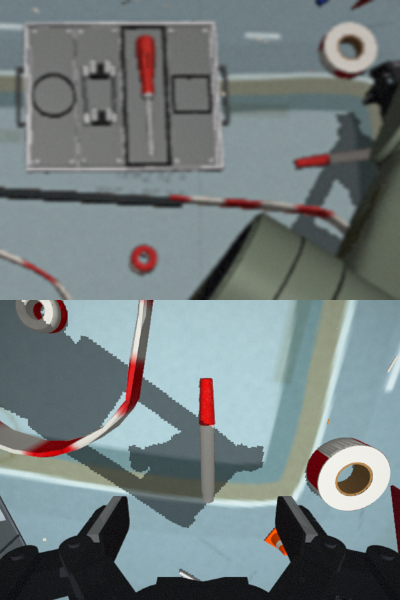

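```bash
python3 -c "
from h import *
s=load('w3'); h=cv2.cvtColor(s['img'],cv2.COLOR_RGB2HSV)
for a in [(330,126),(333,320)]: print(world(s,*a,8).round(1))
for v in (150,180,220,260,300):
  d=s['depth'][v,280:390]; z=np.array([world(s,u,v)[2] for u in range(280,390)]); m=np.where(z>6)[0]+280; print(v,m.min(),m.max(),world(s,m.mean(),v,12).round(1))
"
```

```text
[ 581.8 -265.8    8. ]
[ 604.8 -397.4    8. ]
150 320 349 [ 584.7 -279.5   12. ]
180 319 342 [ 587.1 -297.9   12. ]
220 312 342 [ 591.  -323.6   12. ]
260 322 375 [ 597.8 -350.6   12. ]
300 322 343 [ 601.6 -379.9   12. ]
```

>>> servo_tool:
  deltas:
    - [[0,0,-0.7],[-0.3,3.4,30],1]
    - [[0,0,0],[0,0,30],1]
    - [[0,0,0],[0,0,30],1]
    - [[0,0,0],[0,0,20],1]
    - [[0,0,0],[0,0,10],1]

```text
time_s: 11.85
tcp_pos: [591.7, -330.5, 1.4]
tcp_rot: [-179.9, -0.1, 99.8]
contact_force: [-0.1, -0.6, 0.5]
width: 1.001
gripper_force: 0.0
```

>>> servo_tool:
  deltas:
    - [[0,0,0],[0,0,0],1]
    - [[0,0,0],[0,0,0],1]
    - [[0,0,0],[0,0,0],0.5]
    - [[0,0,0],[0,0,0],0.3]
    - [[0,0,0],[0,0,0],0.2]
  force: 60

```text
time_s: 12.35
tcp_pos: [592.2, -333.0, 4.2]
tcp_rot: [179.9, 0.1, 99.7]
contact_force: [-0.3, -0.0, -1.8]
width: 0.517
gripper_force: 0.0
```

>>> servo_tool:
  deltas:
    - [[0,0,0],[0,0,0],0]
    - [[0,0,0],[0,0,0],0]
    - [[0,0,0],[0,0,0],0]
    - [[0,0,0],[0,0,0],0]
    - [[0,0,0],[0,0,0],0.0]

```text
time_s: 12.85
tcp_pos: [592.2, -332.9, 3.8]
tcp_rot: [180.0, 0.0, 99.7]
contact_force: [-0.4, 0.7, 5.3]
width: 0.154
gripper_force: 59.1
```

>>> servo_tool:
  deltas:
    - [[0,0,0],[0,0,-15],0]
    - [[0,0,0],[0,0,-25],0]
    - [[0,0,0],[0,0,-30],0]
    - [[0,0,0],[0,0,-30],0]
    - [[0,0,8],[0,0,-10],0.0]

```text
time_s: 13.35
tcp_pos: [593.3, -333.6, 117.7]
tcp_rot: [179.7, 0.2, 91.5]
contact_force: [-0.3, -0.4, -0.6]
width: 0.156
gripper_force: 58.7
```

>>> servo_tool:
  deltas:
    - [[0,0,8],[0,0,0],0]
    - [[0,0,8],[0,0,0],0]
    - [[0,0,8],[0,0,0],0]
    - [[0,0,8],[0,0,0],0]
    - [[0,0,8],[0,0,0],0.0]

```text
time_s: 13.85
tcp_pos: [591.6, -332.6, 113.8]
tcp_rot: [-180.0, 0.0, 51.3]
contact_force: [-0.7, -0.6, 0.4]
width: 0.152
gripper_force: 58.7
```

>>> servo_tool:
  deltas:
    - [[0,0,8],[0,0,0],0]
    - [[0,0,8],[0,0,0],0]
    - [[0,0,8],[0,0,0],0]
    - [[0,0,8],[0,0,0],0]
    - [[0,0,8],[0,0,0],0.0]

```text
time_s: 14.35
tcp_pos: [591.6, -332.6, 113.7]
tcp_rot: [-180.0, 0.0, 11.3]
contact_force: [0.1, -0.3, -0.3]
width: 0.154
gripper_force: 58.7
```

>>> servo_tool:
  deltas:
    - [[0,0,8],[0,0,0],0]
    - [[0,0,1.2],[0,0,0],0]
    - [[0,0,0],[0,0,0],0]
    - [[0,0,0],[0,0,0],0]
    - [[0,0,0],[0,0,0],0.0]

```text
time_s: 14.85
tcp_pos: [591.8, -332.7, 113.3]
tcp_rot: [-180.0, 0.0, 2.5]
contact_force: [0.6, 0.7, -0.2]
width: 0.147
gripper_force: 58.6
```

```bash
python3 -c "
from h import *
go(664.5,5.3,110,2.5)"
```

```text
t 14.85 at [ 591.8 -332.7  113.3] [-179.99    0.      2.54] turn_z 0.0 then shift xyz 87.4 -334.5 3.3 w 0.15
```

>>> servo_tool:
  deltas:
    - [[0,0,0],[12,-42,0],0]
    - [[0,0,0],[12,-42,0],0]
    - [[0,0,0],[12,-42,0],0]
    - [[0,0,0],[12,-42,0],0]
    - [[0,0,0],[12,-42,0],0]

```text
time_s: 15.35
tcp_pos: [642.9, -118.7, 113.4]
tcp_rot: [-180.0, -0.0, 2.5]
contact_force: [-0.2, 0.1, -0.6]
width: 0.153
gripper_force: 58.7
```

>>> servo_tool:
  deltas:
    - [[0,0,0],[14,-42,0],0]
    - [[0,0,0],[13,-40,0],0]
    - [[0,0,0],[0,0,0],0]
    - [[0,0,0],[0,0,0],0]
    - [[0,0,0],[0,0,0],0]

```text
time_s: 15.85
tcp_pos: [665.8, -38.2, 113.2]
tcp_rot: [180.0, 0.0, 2.5]
contact_force: [-0.5, 0.2, 0.1]
width: 0.154
gripper_force: 58.7
```

```bash
python3 -c "
from h import *
s=wsnap('w4');go(664.5,5.3,110,2.5)"
```

```text
t 15.9 at [665.8 -38.5 113.3] [1.7999e+02 2.0000e-02 2.4100e+00] turn_z -0.1 then shift xyz 0.6 -43.8 3.3 w 0.15
```

View pics/w4.png

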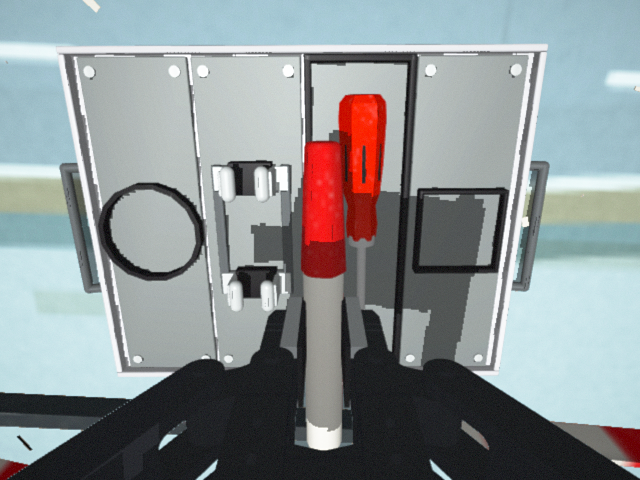

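```bash
python3 -c "
from h import *
s=load('w4'); f=lambda u,v,z:world(s,u,v,z)
print('up',((f(228,183,33)+f(263,183,33))/2).round(1),'lo',((f(237,293,33)+f(268,292,33))/2).round(1),'gap',(f(228,183,33)-f(263,183,33)).round(1))
print('ring',((f(102,231,16)+f(204,231,16))/2).round(1),((f(152,185,16)+f(152,278,16))/2).round(1))
print('sq',np.mean([f(a,b,16) for a,b in((417,190),(507,190),(502,271),(415,271))],0).round(1))
print('tray',[f(a,b,12).round(1) for a,b in((60,49),(547,46),(121,373),(500,372))])
print('pen ends',f(323,145,118).round(1),f(325,440,118).round(1)); print(s['cx'],s['fx'])
print('sdr',f(362,97,21).round(1),f(362,238,21).round(1))
"
```

```text
up [702.7   6.8  33. ] lo [636.5   3.6  33. ] gap [-0.8 19.3  0. ]
ring [667.3  67.2  16. ] [665.8  67.9  16. ]
sq [ 674.8 -121.7   16. ]
tray [array([768.3, 110.7,  12. ]), array([ 781.2, -155. ,   12. ]), array([560. , 100.4,  12. ]), array([ 572.1, -166.3,   12. ])]
pen ends [732.4 -34.7 118. ] [610.4 -40.7 118. ]
323.2850248926862 406.8427159679905
sdr [750.4 -55.2  21. ] [669.8 -61.   21. ]
```

>>> servo_tool:
  deltas:
    - [[0,0,-0.2],[0.4,-22,0],0]
    - [[0,0,0],[0,-21.3,10],0]
    - [[0,0,0],[0,0,25],0]
    - [[0,0,0],[0,0,25],0]
    - [[0,0,0],[0,0,0],0]

```text
time_s: 16.4
tcp_pos: [661.7, 4.7, 49.9]
tcp_rot: [-180.0, 0.4, 2.6]
contact_force: [-0.8, -0.0, -0.6]
width: 0.155
gripper_force: 58.7
```

>>> servo_tool:
  deltas:
    - [[0,0,0],[0,0,0],0]
    - [[0,0,0],[0,0,0],0]
    - [[0,0,0],[0,0,0],0]
    - [[0,0,0],[0,0,0],0]
    - [[0,0,0],[0,0,0],0]

```text
time_s: 16.9
tcp_pos: [664.9, 6.0, 54.0]
tcp_rot: [-180.0, -0.1, 2.7]
contact_force: [0.2, -0.9, -0.2]
width: 0.151
gripper_force: 58.7
```

```bash
python3 -c "
from h import *
s=wsnap('w5');go(665,5.2,20,2.6); im=cv2.imread('pics/w5.png'); cv2.imwrite('pics/w5c.png',cv2.resize(im[100:400,160:480],None,fx=2,fy=2))"
```

```text
t 16.95 at [664.8   6.   53.8] [-1.80e+02 -5.00e-02  2.68e+00] turn_z 0.1 then shift xyz 0.2 0.9 33.8 w 0.15
```

View pics/w5c.png

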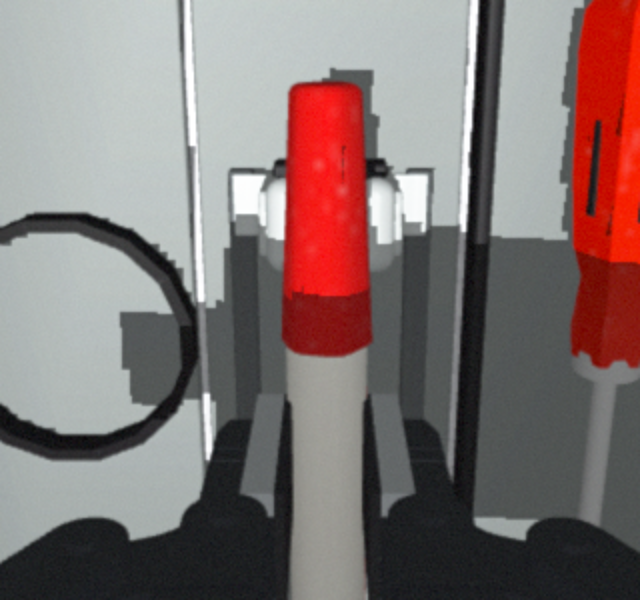

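>>> servo_tool:
  deltas:
    - [[0,0,0],[0,0.8,10],0]
    - [[0,0,0],[0,0,5],0]
    - [[0,0,0],[0,0,3],0]
    - [[0,0,0],[0,0,3],0]
    - [[0,0,0],[0,0,3],0]

```text
time_s: 17.45
tcp_pos: [664.8, 5.3, 29.6]
tcp_rot: [-180.0, -0.0, 2.7]
contact_force: [-0.2, -0.7, 3.5]
width: 0.157
gripper_force: 59.2
```

>>> servo_tool:
  deltas:
    - [[0,0,0],[0,0,2],0]
    - [[0,0,0],[0,0,2],0]
    - [[0,0,0],[0,0,2],0]
    - [[0,0,0],[0,0,2],0]
    - [[0,0,0],[0,0,0],0]

```text
time_s: 17.95
tcp_pos: [664.1, 5.2, 20.5]
tcp_rot: [-180.0, 0.1, 2.7]
contact_force: [0.5, -0.3, -0.2]
width: 0.153
gripper_force: 58.7
```

>>> servo_tool:
  deltas:
    - [[0,0,0],[0,0,0.5],0]
    - [[0,0,0],[0,0,0.5],0]
    - [[0,0,0],[0,0,0.5],0]
    - [[0,0,0],[0,0,0],0]
    - [[0,0,0],[0,0,0],0]

```text
time_s: 18.45
tcp_pos: [664.7, 5.2, 19.9]
tcp_rot: [-180.0, -0.0, 2.7]
contact_force: [0.5, 0.3, 0.1]
width: 0.154
gripper_force: 58.8
```

>>> servo_tool:
  deltas:
    - [[0,0,0],[0,0,0.5],0]
    - [[0,0,0],[0,0,0.5],0]
    - [[0,0,0],[0,0,0.5],0]
    - [[0,0,0],[0,0,0],0]
    - [[0,0,0],[0,0,0],0]

```text
time_s: 18.95
tcp_pos: [664.7, 5.2, 19.8]
tcp_rot: [180.0, -0.0, 2.7]
contact_force: [-2.6, 0.6, 7.8]
width: 0.154
gripper_force: 59.8
```

>>> servo_tool:
  deltas:
    - [[0,0,0],[0,0,-0.5],0]
    - [[0,0,0],[0,0,0],0.35]
    - [[0,0,0],[0,0,0],0.35]
    - [[0,0,0],[0,0,0],0.35]
    - [[0,0,0],[0,0,0],0.35]
  force: 40

```text
time_s: 19.45
tcp_pos: [664.5, 5.3, 18.5]
tcp_rot: [-180.0, 0.0, 2.7]
contact_force: [0.0, -0.8, 0.0]
width: 0.351
gripper_force: 0.0
```

>>> servo_tool:
  deltas:
    - [[0,0,0],[0,0,-10],0.35]
    - [[0,0,0],[0,0,-25],0.35]
    - [[0,0,0],[0,0,-35],0.35]
    - [[0,0,0],[0,0,-35],1]
    - [[0,0,0],[0,0,0],1]

```text
time_s: 19.95
tcp_pos: [668.2, 5.2, 130.5]
tcp_rot: [180.0, -0.7, 2.7]
contact_force: [0.0, 0.3, -0.4]
width: 0.672
gripper_force: 0.0
```

>>> servo_tool:
  deltas:
    - [[0,0,0],[-40,0,0],1]
    - [[0,0,0],[-40,0,0],1]
    - [[0,0,0],[0,0,0],1]
    - [[0,0,0],[0,0,0],1]
    - [[0,0,0],[0,0,0],1]

```text
time_s: 20.45
tcp_pos: [586.0, 1.5, 124.3]
tcp_rot: [180.0, -0.1, 2.7]
contact_force: [-0.6, -1.0, 0.2]
width: 1.001
gripper_force: 0.0
```

```bash
python3 -c "
from h import *
s=wsnap('w6');go(436,-54,120,2.6); im=s['img'];
pts=np.array([[world(s,u,v) for u in range(640)] for v in range(0,480)])
m=(abs(pts[:,:,0]-700)<12)&(abs(pts[:,:,1]-6)<7); print('z near upper saddle',np.percentile(pts[:,:,2][m],[50,90,99]))
for x0 in (718,728,690,670,650,612,605):
  m=(abs(pts[:,:,0]-x0)<4)&(abs(pts[:,:,1]-6)<8); z=pts[:,:,2][m]; print(x0,np.percentile(z,[50,95]).round(1) if z.size else None)
"
```

```text
t 20.5 at [586.2   1.5 124.2] [ 1.80e+02 -1.10e-01  2.68e+00] turn_z 0.1 then shift xyz -152.5 48.7 4.2 w 1.0
z near upper saddle [30.99034884 34.60647056 36.38242461]
718 [28.8 31.2]
728 None
690 [30.8 33.2]
670 [30.3 31.9]
650 [30.2 32. ]
612 [30.2 31.8]
605 [29.1 30.8]
```

View pics/w6.png

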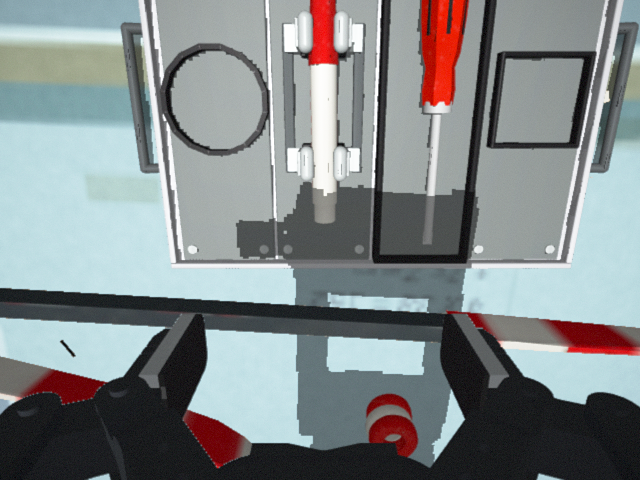

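>>> servo_tool:
  deltas:
    - [[0,0,0],[-38,12,0],1]
    - [[0,0,0],[-38,12,0],1]
    - [[0,0,0],[-38,12,0],1]
    - [[0,0,0],[-38,12.5,0],1]
    - [[0,0,0],[0,0,0],1]

```text
time_s: 21.0
tcp_pos: [431.0, -54.8, 123.4]
tcp_rot: [-180.0, 0.3, 2.6]
contact_force: [1.0, 0.9, 0.4]
width: 1.001
gripper_force: 0.0
```

>>> servo_tool:
  deltas:
    - [[0,0,0],[0,0,0],1]
    - [[0,0,0],[0,0,0],1]
    - [[0,0,0],[0,0,0],1]
    - [[0,0,0],[0,0,0],1]
    - [[0,0,0],[0,0,0],1]

```text
time_s: 21.5
tcp_pos: [435.7, -53.8, 123.6]
tcp_rot: [-180.0, 0.0, 2.7]
contact_force: [0.0, 0.1, -0.2]
width: 1.003
gripper_force: 0.0
```

```bash
python3 -c "
from h import *
s=wsnap('w7');
pts=np.array([[world(s,u,v) for u in range(640)] for v in range(0,480)])
m=(abs(pts[:,:,0]-437)<32)&(abs(pts[:,:,1]+54)<30)&(abs(pts[:,:,2]-34)<6); q=pts[m]; print(m.sum(),q.min(0),q.max(0),q.mean(0))
vv,uu=np.where(m); print(uu.min(),uu.max(),vv.min(),vv.max())
go(436,-54,12,2.6)"
```

```text
2205 [421.68872849 -72.37569682  28.06998898] [456.77522421 -37.73136129  37.59920477] [440.55510909 -55.12080878  34.9944064 ]
298 355 209 265
t 21.55 at [435.5 -53.9 123.6] [-1.7999e+02  1.0000e-02  2.7000e+00] turn_z 0.1 then shift xyz 0.5 0.2 111.6 w 1.0
```

View pics/w7.png

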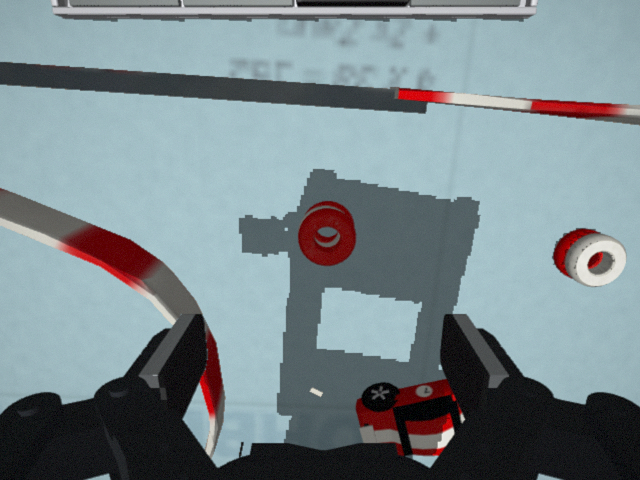

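>>> servo_tool:
  deltas:
    - [[0,0,0],[2.4,1.2,30],1]
    - [[0,0,0],[0,0,30],1]
    - [[0,0,0],[0,0,30],1]
    - [[0,0,0],[0,0,15],1]
    - [[0,0,0],[0,0,6.5],1]

```text
time_s: 22.05
tcp_pos: [436.8, -54.9, 10.8]
tcp_rot: [-180.0, 0.2, 2.7]
contact_force: [0.1, 0.8, 0.2]
width: 1.001
gripper_force: 0.0
```

>>> servo_tool:
  deltas:
    - [[0,0,0],[0,0,0],1]
    - [[0,0,0],[0,0,0],1]
    - [[0,0,0],[0,0,0],0.7]
    - [[0,0,0],[0,0,0],0.5]
    - [[0,0,0],[0,0,0],0.4]
  force: 35

```text
time_s: 22.55
tcp_pos: [438.0, -55.2, 12.9]
tcp_rot: [180.0, -0.1, 2.7]
contact_force: [-0.5, -0.4, -0.8]
width: 0.512
gripper_force: 0.0
```

>>> servo_tool:
  deltas:
    - [[0,0,0],[0,0,0],0.3]
    - [[0,0,0],[0,0,0],0.2]
    - [[0,0,0],[0,0,0],0]
    - [[0,0,0],[0,0,0],0]
    - [[0,0,0],[0,0,0],0.0]

```text
time_s: 23.05
tcp_pos: [437.9, -55.1, 13.0]
tcp_rot: [-180.0, -0.1, 2.7]
contact_force: [-1.2, 0.2, 6.5]
width: 0.389
gripper_force: 34.2
```

>>> servo_tool:
  deltas:
    - [[0,0,0],[0,0,-15],0]
    - [[0,0,0],[0,0,-25],0]
    - [[0,0,0],[0,0,-30],0]
    - [[0,0,0],[0,0,-30],0]
    - [[0,0,0],[0,0,0],0.0]

```text
time_s: 23.55
tcp_pos: [440.3, -55.5, 115.8]
tcp_rot: [179.9, -0.5, 2.7]
contact_force: [0.8, 0.2, 0.2]
width: 0.389
gripper_force: 34.9
```

```bash
python3 -c "
from h import *
go(664,68.7,110,2.6)"
```

```text
t 23.55 at [440.3 -55.5 115.8] [179.91  -0.49   2.68] turn_z 0.1 then shift xyz 229.2 -113.9 5.8 w 0.39
```

>>> servo_tool:
  deltas:
    - [[0,0,0],[38,-19,0],0]
    - [[0,0,0],[38,-19,0],0]
    - [[0,0,0],[39,-19,0],0]
    - [[0,0,0],[39,-19,0],0]
    - [[0,0,0],[39,-19,0],0]

```text
time_s: 24.05
tcp_pos: [626.7, 49.7, 111.1]
tcp_rot: [180.0, 0.1, 2.7]
contact_force: [-0.7, -0.8, -1.0]
width: 0.391
gripper_force: 34.9
```

>>> servo_tool:
  deltas:
    - [[0,0,0],[38,-19,0],0]
    - [[0,0,0],[0,0,0],0]
    - [[0,0,0],[0,0,0],0]
    - [[0,0,0],[0,0,0],0]
    - [[0,0,0],[0,0,20],0]

```text
time_s: 24.55
tcp_pos: [663.8, 68.9, 94.8]
tcp_rot: [-180.0, -0.3, 2.6]
contact_force: [1.1, 0.6, -0.5]
width: 0.392
gripper_force: 34.9
```

```bash
python3 -c "
from h import *
s=wsnap('w8');go(664,68.5,21.5,2.6)"
```

```text
t 24.6 at [660.6  68.6  89.7] [179.99   0.23   2.62] turn_z 0.0 then shift xyz 3.4 0.2 68.2 w 0.39
```

View pics/w8.png

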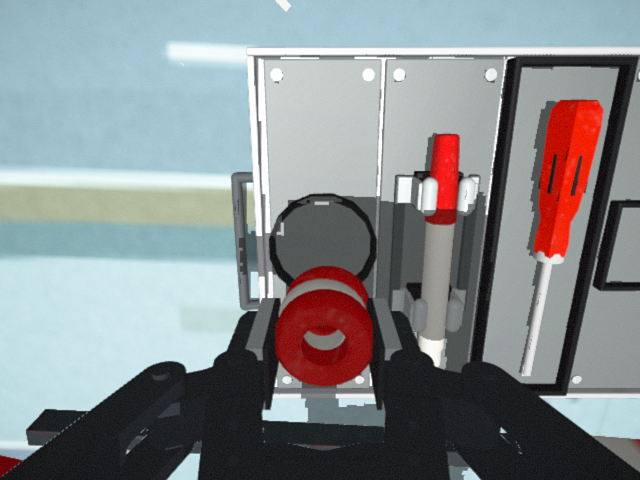

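```bash
python3 -c "
from h import *
s=load('w8');T=np.linalg.inv(s['view'])
print(world(s,323,329,113),world(s,275,329,113),world(s,372,329,113),'front/back',world(s,323,288,113),world(s,323,384,113));print('ring L/R/top',world(s,272,245,16),world(s,375,245,16),world(s,322,198,16))
go(664,68.5,21.5,2.6)"
```

```text
[669.25839068  69.83916512 113.        ] [668.50240077  86.41219455 113.        ] [670.03020992  52.91912048 113.        ] front/back [684.71132547  70.54422584 113.        ] [646.77617026  68.81338389 113.        ]
ring L/R/top [665.97550672  99.03706608  16.        ] [668.67672864  39.94230461  16.        ] [694.7173067   71.58290623  16.        ]
t 24.6 at [660.6  68.6  89.7] [179.99   0.23   2.62] turn_z 0.0 then shift xyz 3.4 0.2 68.2 w 0.39
```

>>> servo_tool:
  deltas:
    - [[0,0,0],[-1,0,20],0]
    - [[0,0,0],[0,0,20],0]
    - [[0,0,0],[0,0,15],0]
    - [[0,0,0],[0,0,10],0]
    - [[0,0,0],[0,0,0],0]

```text
time_s: 25.1
tcp_pos: [660.8, 69.1, 26.0]
tcp_rot: [180.0, 0.2, 2.7]
contact_force: [0.2, -0.2, -0.2]
width: 0.389
gripper_force: 34.9
```

>>> servo_tool:
  deltas:
    - [[0,0,0],[0,0,0],0]
    - [[0,0,0],[0,0,1],0]
    - [[0,0,0],[0,0,1],0]
    - [[0,0,0],[0,0,0],0]
    - [[0,0,0],[0,0,0],0]

```text
time_s: 25.6
tcp_pos: [662.2, 69.6, 25.6]
tcp_rot: [-180.0, -0.0, 2.7]
contact_force: [-0.1, 0.1, 0.2]
width: 0.392
gripper_force: 34.9
```

>>> servo_tool:
  deltas:
    - [[0,0,0],[0,0,2],0]
    - [[0,0,0],[0,0,2],0]
    - [[0,0,0],[0,0,0],0]
    - [[0,0,0],[0,0,0],0]
    - [[0,0,0],[0,0,0],0]

```text
time_s: 26.1
tcp_pos: [662.0, 69.5, 21.2]
tcp_rot: [-180.0, 0.0, 2.7]
contact_force: [0.4, -0.4, -1.1]
width: 0.389
gripper_force: 34.9
```

>>> servo_tool:
  deltas:
    - [[0,0,0],[0,0,0],0.42]
    - [[0,0,0],[0,0,0],0.47]
    - [[0,0,0],[0,0,0],0.47]
    - [[0,0,0],[0,0,0],0.47]
    - [[0,0,0],[0,0,0],0.47]

```text
time_s: 26.6
tcp_pos: [662.0, 69.5, 21.3]
tcp_rot: [-180.0, -0.0, 2.7]
contact_force: [0.2, -0.7, -0.2]
width: 0.469
gripper_force: 0.0
```

>>> servo_tool:
  deltas:
    - [[0,0,0],[0,0,-5],0.47]
    - [[0,0,0],[0,0,-10],0.47]
    - [[0,0,0],[0,0,-30],0.47]
    - [[0,0,0],[0,0,-45],0.47]
    - [[0,0,0],[0,0,-45],1]

```text
time_s: 27.1
tcp_pos: [661.7, 69.4, 158.3]
tcp_rot: [-180.0, 0.0, 2.7]
contact_force: [0.5, -0.3, -0.2]
width: 0.627
gripper_force: 0.0
```

```bash
python3 -c "
from h import *
go(368,201.5,155,2.6); s=snap('top','top4'); im=cv2.imread('pics/top4.png')[155:305,310:510]
cv2.imwrite('pics/cE.png',cv2.resize(im,None,fx=3,fy=3))"
```

```text
t 27.1 at [661.7  69.4 158.3] [-1.80e+02  2.00e-02  2.67e+00] turn_z 0.1 then shift xyz -287.4 -145.2 3.3 w 0.63
```

>>> servo_tool:
  deltas:
    - [[0,0,0],[-36,-18,0],1]
    - [[0,0,0],[-36,-18,0],1]
    - [[0,0,0],[-36,-18,0],1]
    - [[0,0,0],[-36,-18,0],1]
    - [[0,0,0],[-36,-18,0],1]

```text
time_s: 27.65
tcp_pos: [476.7, 151.5, 157.1]
tcp_rot: [-180.0, -0.1, 2.7]
contact_force: [0.7, 1.0, -0.5]
width: 0.998
gripper_force: 0.0
```

>>> servo_tool:
  deltas:
    - [[0,0,0],[-36,-18,0],1]
    - [[0,0,0],[-36,-18,0],1]
    - [[0,0,0],[-36,-19,0],1]
    - [[0,0,0],[0,0,0],1]
    - [[0,0,0],[0,0,0],1]

```text
time_s: 28.15
tcp_pos: [367.6, 201.4, 157.3]
tcp_rot: [-180.0, -0.1, 2.8]
contact_force: [0.6, 0.4, 0.2]
width: 1.003
gripper_force: 0.0
```

>>> servo_tool:
  deltas:
    - [[0,0,0],[0,0,0],1]
    - [[0,0,0],[0,0,0],1]
    - [[0,0,0],[0,0,0],1]
    - [[0,0,0],[0,0,0],1]
    - [[0,0,0],[0,0,0],1]

```text
time_s: 28.65
tcp_pos: [367.9, 200.7, 156.2]
tcp_rot: [180.0, 0.0, 2.6]
contact_force: [0.5, -0.2, -0.5]
width: 1.002
gripper_force: 0.0
```

```bash
python3 -c "
from h import *
s=wsnap('w9');
t=snap('top','top5'); a=cv2.resize(cv2.imread('pics/top5.png')[155:255,320:460],(560,400)); b=cv2.resize(cv2.imread('pics/w9.png'),(240,180)); im=np.zeros((580,560,3),np.uint8); im[:400]=a; im[400:,:240]=b; cv2.imwrite('pics/cF.png',im)
pts=np.array([[world(s,u,v) for u in range(640)] for v in range(0,480)])
for lo,hi in((68,92),(58,66)):
  m=(abs(pts[:,:,0]-368)<25)&(abs(pts[:,:,1]-201)<25)&(pts[:,:,2]>lo)&(pts[:,:,2]<hi); q=pts[m]; print(m.sum(),q.min(0).round(1),q.max(0).round(1),q.mean(0).round(1))
go(368,201.5,30,2.6)"
```

```text
462 [364.6 196.1  68. ] [376.3 209.8  86.7] [371.8 202.9  77.7]
711 [356.2 188.9  58. ] [382.6 215.8  66. ] [372.1 202.8  59.8]
t 28.75 at [367.7 200.8 156.2] [-1.80e+02  1.00e-02  2.66e+00] turn_z 0.1 then shift xyz 0.3 -0.7 126.2 w 1.0
```

View pics/cF.png

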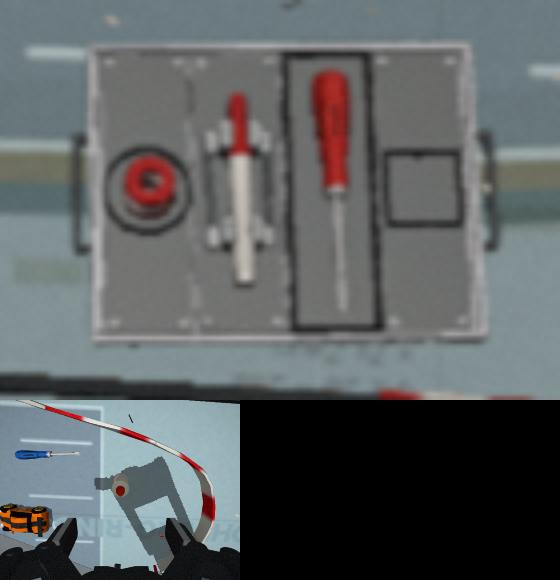

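>>> servo_tool:
  deltas:
    - [[0,0,0],[0.8,-1.2,30],1]
    - [[0,0,0],[0,0,30],1]
    - [[0,0,0],[0,0,30],1]
    - [[0,0,0],[0,0,20],1]
    - [[0,0,0],[0,0,14],1]

```text
time_s: 29.25
tcp_pos: [367.7, 201.8, 30.9]
tcp_rot: [180.0, 0.1, 2.7]
contact_force: [0.1, -0.0, -0.0]
width: 0.998
gripper_force: 0.0
```

>>> servo_tool:
  deltas:
    - [[0,0,0],[0,0,0],1]
    - [[0,0,0],[0,0,0],1]
    - [[0,0,0],[0,0,0],0.7]
    - [[0,0,0],[0,0,0],0.5]
    - [[0,0,0],[0,0,0],0.4]
  force: 30

```text
time_s: 29.75
tcp_pos: [368.7, 202.3, 33.0]
tcp_rot: [-180.0, -0.1, 2.7]
contact_force: [-0.5, -0.3, -0.1]
width: 0.511
gripper_force: 0.0
```

>>> servo_tool:
  deltas:
    - [[0,0,0],[0,0,0],0.3]
    - [[0,0,0],[0,0,0],0.2]
    - [[0,0,0],[0,0,0],0]
    - [[0,0,0],[0,0,0],0]
    - [[0,0,0],[0,0,0],0.0]

```text
time_s: 30.25
tcp_pos: [368.6, 202.3, 32.9]
tcp_rot: [-180.0, -0.1, 2.7]
contact_force: [-0.4, -0.5, 6.2]
width: 0.344
gripper_force: 29.4
```

>>> servo_tool:
  deltas:
    - [[0,0,0],[0,0,-15],0]
    - [[0,0,0],[0,0,-25],0]
    - [[0,0,0],[0,0,-35],0]
    - [[0,0,0],[0,0,-35],0]
    - [[0,0,0],[0,0,-20],0.0]

```text
time_s: 30.75
tcp_pos: [369.1, 202.5, 164.8]
tcp_rot: [-179.9, -0.2, 2.7]
contact_force: [0.8, 0.1, -1.0]
width: 0.344
gripper_force: 30.0
```

>>> servo_tool:
  deltas:
    - [[0,0,0],[0,0,0],0]
    - [[0,0,0],[0,0,0],0]
    - [[0,0,0],[0,0,0],0]
    - [[0,0,0],[0,0,0],0]
    - [[0,0,0],[0,0,0],0.0]

```text
time_s: 31.25
tcp_pos: [367.8, 201.9, 161.3]
tcp_rot: [180.0, 0.1, 2.7]
contact_force: [0.7, 0.2, -0.8]
width: 0.343
gripper_force: 30.0
```

```bash
python3 -c "
from h import *
go(671,-122.3,160,2.6)"
```

```text
t 31.25 at [367.8 201.9 161.3] [1.7995e+02 1.2000e-01 2.6800e+00] turn_z 0.1 then shift xyz 288.2 337.6 1.3 w 0.34
```

>>> servo_tool:
  deltas:
    - [[0,0,0],[28,33,0],0]
    - [[0,0,0],[29,34,0],0]
    - [[0,0,0],[29,34,0],0]
    - [[0,0,0],[29,34,0],0]
    - [[0,0,0],[29,34,0],0]

```text
time_s: 31.75
tcp_pos: [520.9, 38.5, 161.7]
tcp_rot: [-180.0, 0.1, 2.7]
contact_force: [0.4, 0.9, -0.1]
width: 0.345
gripper_force: 30.0
```

>>> servo_tool:
  deltas:
    - [[0,0,0],[29,34,0],0]
    - [[0,0,0],[29,34,0],0]
    - [[0,0,0],[29,34,0],0]
    - [[0,0,0],[29,34,0],0]
    - [[0,0,0],[28,33,0],0]

```text
time_s: 32.25
tcp_pos: [672.7, -123.7, 161.2]
tcp_rot: [-180.0, 0.1, 2.7]
contact_force: [0.4, 0.7, -0.9]
width: 0.343
gripper_force: 30.0
```

>>> servo_tool:
  deltas:
    - [[0,0,0],[0,0,20],0]
    - [[0,0,0],[0,0,20],0]
    - [[0,0,0],[0,0,0],0]
    - [[0,0,0],[0,0,0],0]
    - [[0,0,0],[0,0,0],0]

```text
time_s: 32.75
tcp_pos: [672.4, -121.9, 123.4]
tcp_rot: [180.0, -0.1, 2.7]
contact_force: [0.6, 0.0, -0.0]
width: 0.347
gripper_force: 30.0
```

```bash
python3 -c "
from h import *
s=wsnap('w10');go(671,-122.3,41.5,2.6)"
```

```text
t 32.8 at [ 672.5 -121.9  123.7] [ 1.7997e+02 -1.3000e-01  2.7000e+00] turn_z 0.1 then shift xyz -1.5 0.3 82.2 w 0.35
```

View pics/w10.png

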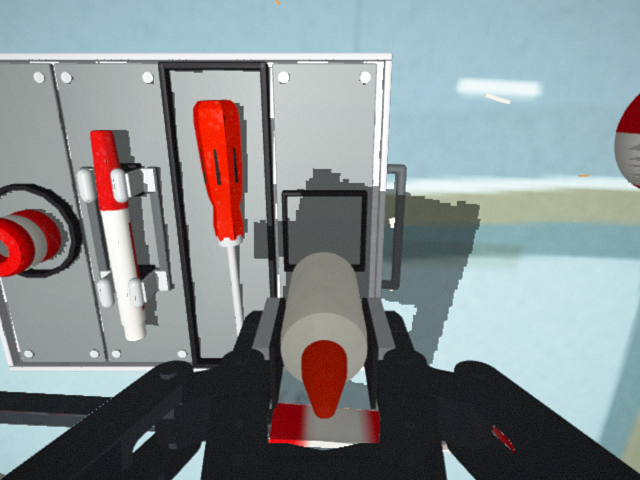

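>>> servo_tool:
  deltas:
    - [[0,0,0],[-1.5,0.3,25],0]
    - [[0,0,0],[0,0,25],0]
    - [[0,0,0],[0,0,16],0]
    - [[0,0,0],[0,0,8],0]
    - [[0,0,0],[0,0,4],0]

```text
time_s: 33.3
tcp_pos: [670.6, -122.3, 44.5]
tcp_rot: [180.0, -0.0, 2.7]
contact_force: [-0.2, 0.5, 0.1]
width: 0.345
gripper_force: 30.0
```

>>> servo_tool:
  deltas:
    - [[0,0,0],[0,0,2],0]
    - [[0,0,0],[0,0,0],0]
    - [[0,0,0],[0,0,0],0]
    - [[0,0,0],[0,0,0],0]
    - [[0,0,0],[0,0,0],0]

```text
time_s: 33.8
tcp_pos: [670.5, -122.5, 42.7]
tcp_rot: [180.0, -0.0, 2.7]
contact_force: [-0.5, -0.1, 0.1]
width: 0.342
gripper_force: 30.0
```

>>> servo_tool:
  deltas:
    - [[0,0,0],[0,0,1],0]
    - [[0,0,0],[0,0,0.5],0]
    - [[0,0,0],[0,0,0.5],0]
    - [[0,0,0],[0,0,0],0]
    - [[0,0,0],[0,0,0],0]

```text
time_s: 34.3
tcp_pos: [670.5, -122.5, 40.9]
tcp_rot: [180.0, -0.0, 2.7]
contact_force: [-1.8, 0.3, 6.1]
width: 0.344
gripper_force: 30.5
```

>>> servo_tool:
  deltas:
    - [[0,0,0],[0,0,0],0.38]
    - [[0,0,0],[0,0,0],0.5]
    - [[0,0,0],[0,0,0],0.55]
    - [[0,0,0],[0,0,0],0.55]
    - [[0,0,0],[0,0,0],0.55]

```text
time_s: 34.8
tcp_pos: [670.2, -122.4, 40.1]
tcp_rot: [-180.0, 0.0, 2.7]
contact_force: [-1.1, -0.1, -0.3]
width: 0.55
gripper_force: 0.0
```

>>> servo_tool:
  deltas:
    - [[0,0,0],[0,0,-10],0.55]
    - [[0,0,0],[0,0,-20],0.55]
    - [[0,0,0],[0,0,-40],0.55]
    - [[0,0,0],[0,0,-40],0.6]
    - [[0,0,0],[0,0,-20],1]

```text
time_s: 35.3
tcp_pos: [671.9, -122.8, 175.5]
tcp_rot: [179.9, -0.4, 2.7]
contact_force: [0.5, -1.1, 0.1]
width: 0.751
gripper_force: 0.0
```

>>> servo_tool:
  deltas:
    - [[0,0,0],[-40,0,0],1]
    - [[0,0,0],[-40,0,0],1]
    - [[0,0,0],[-40,0,0],1]
    - [[0,0,0],[0,0,0],1]
    - [[0,0,0],[0,0,0],1]

```text
time_s: 35.8
tcp_pos: [550.5, -128.3, 171.6]
tcp_rot: [180.0, -0.1, 2.6]
contact_force: [1.3, 0.1, -1.0]
width: 1.003
gripper_force: 0.0
```

>>> servo_tool:
  deltas:
    - [[0,0,0],[0,0,0],1]
    - [[0,0,0],[0,0,0],1]
    - [[0,0,0],[0,0,0],1]
    - [[0,0,0],[0,0,0],1]
    - [[0,0,0],[0,0,0],1]

```text
time_s: 36.3
tcp_pos: [550.7, -128.0, 170.0]
tcp_rot: [-180.0, 0.0, 2.7]
contact_force: [-1.3, 0.6, -0.1]
width: 1.004
gripper_force: 0.0
```

```bash
python3 -c "
from h import *
s=wsnap('w11');s=snap('top','top9');s=snap('side','side9')
a=cv2.resize(cv2.imread('pics/w11.png'),(400,300)); b=cv2.resize(cv2.imread('pics/top9.png')[155:305,310:510],(400,300)); c=cv2.resize(cv2.imread('pics/side9.png')[200:350,300:500],(400,300)); d=cv2.resize(cv2.imread('pics/top9.png')[60:420,80:560],(400,300))
cv2.imwrite('pics/fin.png',np.vstack([np.hstack([a,b]),np.hstack([c,d])]))"
```

```text
(no output)
```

View pics/fin.png

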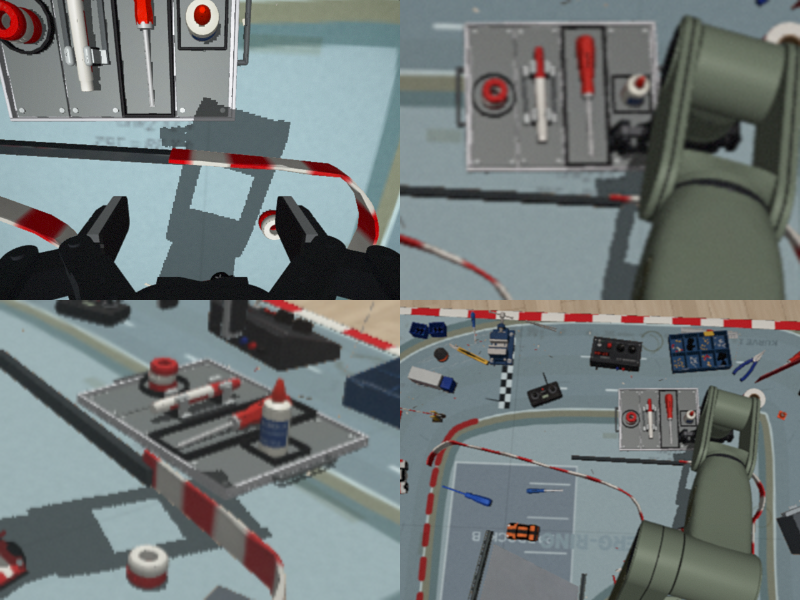

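The pictures show all four kit parts in their places: the stack and bottle upright inside their wells, the pen under both pairs of lips, and the screwdriver in the bay. The look-alikes are untouched and the gripper is open and clear.

```bash
python3 -c "
from rig import close_job
print(close_job())"
```

```text
the job is handed in; nothing more can be done
None
```

The job is handed in at about 36 s: the screwdriver is in the long bay, the marker snapped home in the clip, and the tall stack and glue bottle upright in their wells, with the look-alikes left alone and everything released.

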